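Set the purge regulator and lock it

TASK

On the aluminium regulator, turn the black bar knob clockwise until its red pointer lines up with the green mark, with the yellow lock still back. Then slide the yellow lock fully home over the end of the knob's bar, and let go. Leave the bottles and other things on the bench where they stand.

Things in the scene. Friction and masses are not known exactly. Their poses are not given: they have to be found in the camera images.
- regulator: fixed aluminium regulator block, 110 (x) x 250 (y) x 46 (z) mm; origin under its centre, z up. Its top at 46 mm carries the knob (axis vertical, at own y = -50 mm) and the yellow lock, which slides along own y. Two brass fittings on the +x side, a small round gauge on the -x side
- knob_grip (a point): on the knob's vertical axis, at the height to grip (80 mm above the bench). The knob is a grey disc (84 mm across, top 58 mm above the bench) with an upright black bar grip across its centre: 72 long, 16 wide, from 58 to 86 mm above the bench. The bar turns with the knob. Its pointer end is red
- pointer (a point): the red pointer: end of the red line, on the disc's rim, 42 mm from the knob's axis, 58 mm above the bench; it lies along the bar's red end
- mark (a point): the green mark painted on the block beside the knob, 52 mm from the knob's axis in the block's own -y direction, 46 mm above the bench; the other end of the bar then points at the lock
- knob (a joint): knob angle in rad: 0 = pointer exactly at the green mark, grows anticlockwise seen from above; turns from -0.4 to 3.0, stiff (about 0.12 N m), stays where it is left
- lock_grip (a point): centre of the yellow lock's fin, at the height to grip (86 mm above the bench). The fin is 12 mm thick (across the slide), 42 mm long (along own y of the block), from 64 to 98 mm above the bench, on a carriage 44 mm wide. In front of it (towards the knob) the lock has a hood with two flared jaws, 22 mm apart, reaching 58 mm ahead of this point, up to 97 mm above the bench
- lock (a joint): lock travel in m: 0 = fully open (jaws 69 mm from the knob's axis), 0.052 = fully home against its stop (jaws over the bar's black end, 17 mm from the axis). Slides towards the knob along the block's own -y; friction about 4 N, stays where it is left. The jaws run into the end of the bar and stop short (at about 0.036) if the pointer is a little off the mark (over about 0.15 rad)
- controller: bystander: fixed white electronics box, 160 x 180 x 76 mm, origin under its centre
- amber_bottle: bystander: brown glass jar with a blue cap, 60 mm across, 120 mm tall
- white_bottle: bystander: white plastic bottle with a blue cap, 64 mm across, 130 mm tall
- dish: bystander: shallow glass dish, 90 mm across, 18 mm tall
- screwdriver: bystander: red-handled screwdriver lying on the bench
- tray: bystander: blue open tray, 90 x 130 x 30 mm
- lens_tube: bystander: dark steel upright cylinder, 48 mm across, 80 mm tall
- mouse: bystander: black round computer mouse, 64 mm across, 34 mm tall

How it is judged:
On the way, in this order (a step that is already met when the one before it is completed fails the run):
1. the pointer is at the green mark while the lock is still back (value of joint knob between -0.12 and 0.12 rad and value of joint lock below 0.015 m), for 0.2 s.
2. the lock is slid home over the bar, the pointer still at the mark (value of joint knob between -0.12 and 0.12 rad and value of joint lock above 0.048 m), for 0.2 s.
At the end, for the whole second after the job is handed in: the pointer is within 0.12 rad (about 5 mm at the rim) of the green mark, the lock is within 4 mm of its home stop over the bar, and both are at rest (all of step 2 and velocity of joint lock below 0.005 m/s and velocity of joint knob below 0.05 rad/s); the robot touches nothing.
It fails at once if a loose bystander is shifted by more than 30 mm (distance of any of amber_bottle, white_bottle, dish, screwdriver, tray, lens_tube, mouse from where it was at the start of the episode above 0.03 m).
It also fails if it takes over 54 s, if anything falls off the work surface, if the arm or the gripper's body presses on something with over 40 N, if the wrist force passes 120 N, or if a joint passes its speed limit or range.

ROBOT

A 6-joint arm with a two-finger parallel gripper is mounted at the origin on the work surface. World frame = base frame: x ahead of the robot, y to its left, z up, the work surface at z = 0. Lengths are in m, angles in rad, forces in N, time in s.
With the tool pointing down it reaches from about 0.325 to 0.9 m from the base axis. Payload 3.5 kg.
Tool frame: the origin (TCP) lies on the centre line of the jaws, within the pads' length; the fingertips stand 17 mm ahead of it and the grasp point (between the pads) lies 2 mm behind it; z points along the fingers, y is the line along which they close (so a half turn about z gives the same grasp; the last joint's range is limited). The gripper opens to 85 mm and grips with 20 to 120 N. Pads are 22 mm wide; open, the fingers measure 114 mm over their backs; the gripper's body (76 mm by 85 mm) begins 54 mm behind the grasp point. The pads swing forward as they close: fully open they stand 13 mm farther back than shut.
Start: joints at [-1.4, 0.276, -0.026, 1.268, 0, 1.467], TCP at [0.169, -0.602, 0.248] pointing down, gripper open.
Joint ranges: [-3.12, 3.12], [-0.85, 1.88], [-1.08, 1.24], [-1.95, 2.15], [-1.57, 1.53], [-3.14, 3.14]. Speed limits (rad/s): [2.57, 2.57, 3.14, 3.14, 3.14, 3.14].

INTERFACE

Orientations are given as a unit quaternion [w, x, y, z].
In Python, from bench import robot, imaging gives the robot as it stands.
- The arm moves only by the tool drive_tool, never from a script. Its argument "rows" is a list of rows, each a list of 7 numbers: the shift along the tool's x, y, z each as a share of 0.6 m, from -1 to 1, then the turn, a rotation vector about the tool's x, y, z each as a share of 120 degrees, from -1 to 1, then the closure, from 0 (fully open) to 1 (shut). In form: [[x, y, z, ax, ay, az, jaw], ...]. A call has exactly 5 rows; each row shifts and turns the commanded pose from where the row before left it, along the tool's axes as they then stand; what a row does not reach is not made up. A row lasts 1/12 s, in which the tool goes at most 41.7 mm and 7.16 degrees, less where a joint would pass 70% of its speed; a pose out of reach is approached as far as the arm can. A call with a number of a shift or a turn outside -1 to 1 is refused whole. A call with a gripper value outside its range is refused whole. The fingers move at their own pace and stop on an object; "squeeze" is the grip in N (left out, the last holds). Time passes only in rows, so rows that do not move let the fingers close, or fill a call up. It gives the time, the measured TCP pose, the force, the opening and the grip force at its end, in the units of the state.
- robot.sense(): the state, without advancing time (a new reading comes with each control period).
- imaging.snapshot(name): name is "scene" or "top" or "wrist"; returns a dict with "color" (420x560x3 uint8, red, green, blue), "camera_matrix" (3x3 intrinsics, pixels), "k1" (the pictures are not rectified: a ray, as slopes to the right and down, at radius r is drawn at 1 + k1 r^2 times it, then the intrinsics apply), "position" and "rotation" of the camera in the world; the wrist camera has in their place "hand_eye" (4x4, takes a point from camera to tool coordinates, whose origin is the TCP and whose axes are the flange's). Camera axes: x right, y down, z forward; pixel columns grow to the right and rows downward; lengths in m; the calibration is good to about 2 mm. A picture is of the moment at which its call begins: read the wrist's pose just before it. There is no depth.
- robot.close_job(): hands the job in; it is judged then, once.
The state is a dict: "clock": time; "joint_positions": joint angles; "joint_velocities": joint speeds; "effort": joint torques, N m; "position": TCP position; "orientation": TCP orientation; "force": force on the tool from outside, world axes, zero at the start; "ft_torque": the same for the moment, N m; "opening": finger opening in m; "gripper_force": force on a finger pad.
Only numpy, scipy, OpenCV 4.12 (cv2) and the standard library are available. Lean on these libraries where they do the work, as an engineer would, in place of code of your own. Each camera call takes 0.05 s, during which the arm holds its last target. There are 200 camera calls.

## Working session

There is one attempt and no reset: what is moved stays moved. The work goes in short steps, Python scripts to look and compute and a tool call to move; the robot and the scene stay as the last step left them, time stands still between calls to the robot, and variables do not carry over. Pictures are saved under pics/ and viewed, at most 10 in all, crops included, and the job is handed in when it is done.

Besides the shell and the picture viewer there is one more tool, called after ">>>" as a command line: name --pt "numbers of a row" for each row, then --argument value for the rest. drive_tool: Moves the arm, as the interface text tells. Its arguments: {"type":"object","properties":{"rows":{"type":"array","items":{"type":"array","items":{"type":"number"}}},"squeeze":{"type":"number"}},"required":["rows"]}

```bash
ls; mkdir -p pics
python3 - <<'E'
from bench import robot, imaging
import cv2, numpy as np, pickle
s=robot.sense(); print(s)
for n in("scene","top"):
    d=imaging.snapshot(n); pickle.dump(d,open(f"{n}.pkl","wb"))
    cv2.imwrite(f"pics/{n}0.png",d["color"][:,:,::-1]); print(n,d["position"],d["rotation"],d["camera_matrix"],d["k1"])
E
```

```text
pics
{'clock': 0.0, 'joint_positions': array([-1.40040185e+00,  2.77142115e-01, -2.79000751e-02,  1.26801466e+00,
       -4.37448532e-06,  1.46739715e+00]), 'joint_velocities': array([ 0.00188178, -0.00098739, -0.00067572,  0.00111248,  0.00160936,
       -0.00080617]), 'effort': array([ 2.36407934e-03, -4.45513630e+01,  2.95199329e+01,  1.65793259e-02,
       -4.85368631e-06, -6.41497682e-07]), 'position': array([ 0.16885223, -0.60097557,  0.24714497]), 'orientation': array([-1.12955672e-03,  9.90643621e-01,  1.36469552e-01, -4.00401209e-05]), 'force': array([-0.81219683,  0.06335822,  0.03828481]), 'ft_torque': array([ 0.01889419, -0.0147049 , -0.00956021]), 'gripper_force': 0.0, 'opening': 0.08535715339911337}
scene [ 1.06630799 -0.67256444  0.61876974] [-0.45830901  0.83361543  0.267593   -0.15307566] [[403.83639376   0.         278.53534776]
 [  0.         403.83639376 212.89792513]
 [  0.           0.           1.        ]] -0.0372950821730387
top [0.40782102 0.00341627 1.19620234] [-0.05591893  0.70723649 -0.70264514  0.05458408] [[441.72758493   0.         277.46925351]
 [  0.         441.72758493 211.27939369]
 [  0.           0.           1.        ]] -0.06504401016604805
```

View pics/top0.png

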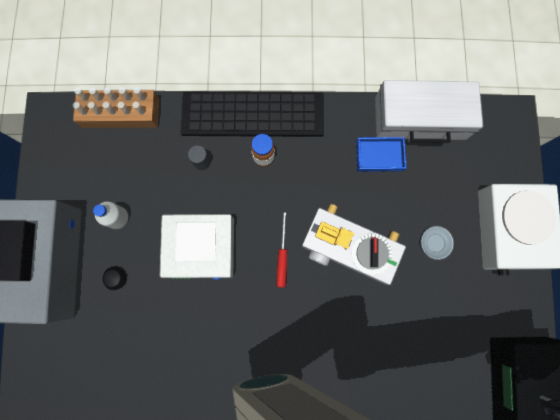

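View pics/scene0.png

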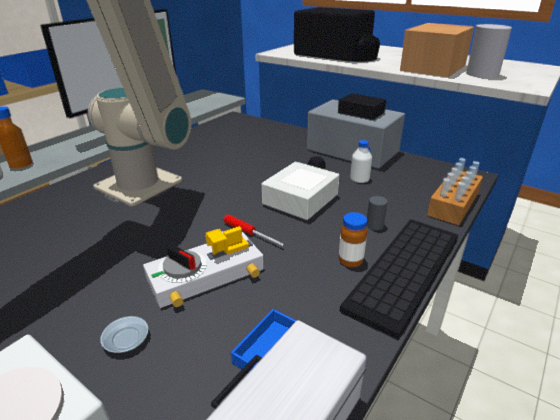

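The top view shows the regulator at about (354,247), with the knob near (374,252), the red end at (376,240), the green mark at (392,262) and the lock near (333,235). Next I'll measure these with colour masks.

```bash
cat > h.py <<'E'
import numpy as np, cv2
from scipy.spatial.transform import Rotation as R
def quat(q): return R.from_quat(np.roll(q,-1))
def pose(d,s=None):
    if "hand_eye" in d:
        T=np.eye(4);T[:3,:3]=quat(s["orientation"]).as_matrix();T[:3,3]=s["position"];T=T@np.array(d["hand_eye"])
        return T[:3,:3],T[:3,3]
    return quat(d["rotation"]).as_matrix(),np.array(d["position"])
def ray(d,uv,s=None):
    M,p=pose(d,s); K=np.array(d["camera_matrix"])
    n=cv2.undistortPoints(np.array([[uv]],float),K,np.array([d["k1"],0,0,0,0.]))[0,0]
    return p,M@np.array([*n,1])
def plane(d,uv,z,s=None):
    p,v=ray(d,uv,s); return p+v*(z-p[2])/v[2]
def mask(d,lo,hi,box):
    h=cv2.cvtColor(d["color"],cv2.COLOR_RGB2HSV); m=cv2.inRange(h,lo,hi)
    o=np.zeros_like(m); x0,y0,x1,y1=box; o[y0:y1,x0:x1]=m[y0:y1,x0:x1]; return o
def cen(m):
    n,l,st,c=cv2.connectedComponentsWithStats(m); i=1+np.argmax(st[1:,4]); return c[i],st[i]
E
python3 - <<'E'
from h import *; import pickle
d=pickle.load(open("top.pkl","rb"))
box=(290,195,420,295)
G=mask(d,(45,100,60),(80,255,255),box); Rd=mask(d,(0,150,80),(6,255,255),box); Y=mask(d,(20,150,80),(32,255,255),box)
for n,m,z in(("green",G,.046),("red",Rd,.075),("yel",Y,.085)):
    c,s=cen(m); print(n,c,s,plane(d,c,z))
# white block: minAreaRect
h=cv2.cvtColor(d["color"],cv2.COLOR_RGB2HSV)
W=mask(d,(0,0,150),(180,60,255),box); W=cv2.morphologyEx(W|G|Y,cv2.MORPH_CLOSE,np.ones((9,9)))
r=cv2.minAreaRect(max(cv2.findContours(W,0,2)[0],key=cv2.contourArea)); print(r)
print([plane(d,p,.046).round(4) for p in cv2.boxPoints(r)], plane(d,r[0],.046))
c=np.hstack([cv2.resize(d["color"][195:295,295:415],None,fx=5,fy=5,interpolation=2)])
e=pickle.load(open("scene.pkl","rb"));cv2.imwrite("pics/crop0.png",c[:,:,::-1])
G=mask(e,(45,100,60),(80,255,255),(130,210,270,310)); cg=cen(G); print(cg,plane(e,cg[0],.046))
E
```

```text
green [391.65217391 262.        ] [388 260   8   5  23] [ 0.45754106 -0.2917491   0.046     ]
red [374.95454545 244.84090909] [373 238   4  15  44] [ 0.49969396 -0.24277236  0.075     ]
yel [333.86491935 234.72580645] [316 223  37  25 496] [ 0.52397946 -0.13687109  0.085     ]
((352.473876953125, 249.46849060058594), (96.14469146728516, 49.902976989746094), 23.749494552612305)
[array([ 0.4799, -0.049 ,  0.046 ]), array([ 0.6006, -0.1021,  0.046 ]), array([ 0.4994, -0.3323,  0.046 ]), array([ 0.3813, -0.276 ,  0.046 ])] [ 0.48972567 -0.18993406  0.046     ]
(array([157.02941176, 273.79411765]), array([152, 272,  12,   5,  34], dtype=int32)) [ 0.45807729 -0.29065768  0.046     ]
```

View pics/crop0.png

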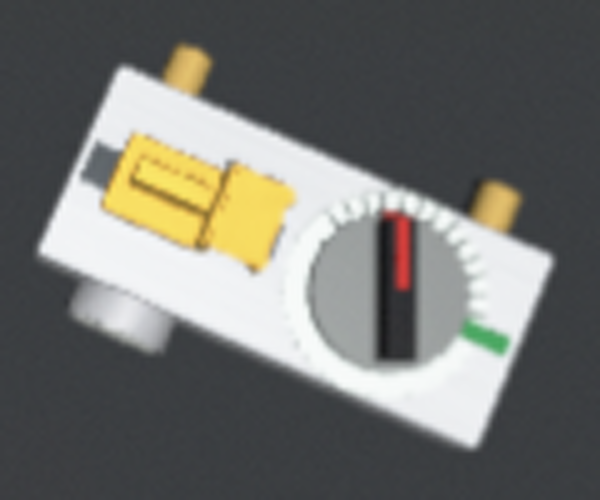

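The crop gives clean edges: far edge (122,66)→(552,260), near edge (40,250)→(475,448), disc centre about (388,290), bar top (397,212)–(397,360), green mark (485,338).

Run:
```python
from h import *; import pickle
d=pickle.load(open("top.pkl","rb"))
f=lambda u,v,z: plane(d,(295+u/5-.4,195+v/5-.4),z)
P=[f(*c,.046) for c in((122,66),(552,260),(475,448),(40,250))]
for a,b in((0,1),(3,2),(1,2),(0,3)):
    e=P[b]-P[a]; print(np.linalg.norm(e).round(4),np.degrees(np.arctan2(e[1],e[0])).round(1))
c=sum(P)/4; print("c",c)
t=np.arctan2(*( (P[1]-P[0]+P[2]-P[3])[[1,0]])); u=np.array([np.cos(t),np.sin(t)]) # own -y
print("own-y dir",np.degrees(t)); print("axis from block",c[:2]+.05*u,"from mark",f(485,338,.046)[:2]-.052*u,"disc",f(388,290,.058)[:2],"bartop",f(397,286,.086)[:2])
a,b=f(397,212,.086),f(397,360,.086);e=a-b;print(np.linalg.norm(e),np.degrees(np.arctan2(e[1],e[0])))
m=mask(d,(0,0,0),(180,255,60),(362,235,386,270)) if 0 else None
```

```text
0.2467 -114.3
0.2467 -114.3
0.1067 155.9
0.1068 155.9
c [ 0.49977478 -0.19406282  0.046     ]
own-y dir -114.27639480973181
axis from block [ 0.47921784 -0.23964146] from mark [ 0.47840157 -0.24419497] disc [ 0.48101792 -0.23884987] bartop [ 0.4812459  -0.23749463]
0.07445600057842068 -1.4252398974522458
```

>>> drive_tool --pt "0.044 -0.029 0 0 0 0 0" --pt "0.044 -0.029 0 0 0 0 0" --pt "0.044 -0.029 0 0 0 0 0" --pt "0.044 -0.029 0 0 0 0 0" --pt "0.044 -0.029 0 0 0 0 0"

```text
clock: 0.52
position: [0.2731, -0.4807, 0.2477]
orientation: [-0.001, 0.991, 0.136, -0.0]
force: [0.6, -0.4, -0.0]
opening: 0.0854
gripper_force: 0.0
```

>>> drive_tool --pt "0.044 -0.029 0 0 0 0 0" --pt "0.044 -0.029 0 0 0 0 0" --pt "0.044 -0.029 0 0 0 0 0" --pt "0.044 -0.029 0 0 0 0 0" --pt "0.044 -0.029 0 0 0 0 0"

```text
clock: 0.93
position: [0.3766, -0.3612, 0.2479]
orientation: [-0.0, 0.991, 0.136, -0.0]
force: [0.9, 0.4, -0.7]
opening: 0.0854
gripper_force: 0.0
```

>>> drive_tool --pt "0.044 -0.029 0 0 0 0 0" --pt "0.044 -0.029 0 0 0 0 0" --pt "0.044 -0.029 0 0 0 0 0" --pt "0.044 -0.029 0 0 0 0 0" --pt "0.044 -0.029 0 0 0 0 0"

```text
clock: 1.35
position: [0.4802, -0.2418, 0.2479]
orientation: [-0.0, 0.991, 0.136, -0.0]
force: [-0.5, -0.2, -0.8]
opening: 0.0852
gripper_force: 0.0
```

>>> drive_tool --pt "0 0 0 0 0 -0.058 0.3" --pt "0 0 0 0 0 -0.058 0.3" --pt "0 0 0 0 0 -0.058 0.3" --pt "0 0 0 0 0 -0.058 0.3" --pt "0 0 0 0 0 -0.058 0.3"

```text
clock: 1.77
position: [0.4794, -0.2429, 0.2477]
orientation: [-0.001, 0.903, 0.429, -0.0]
force: [-0.5, 0.0, -0.0]
opening: 0.0602
gripper_force: 0.0
```

>>> drive_tool --pt "0 0 0 0 0 -0.058 0.3" --pt "0 0 0 0 0 -0.058 0.3" --pt "0 0 0 0 0 -0.058 0.3" --pt "0 0 0 0 0 -0.058 0.3" --pt "0 0 0 0 0 -0.058 0.3"

```text
clock: 2.18
position: [0.4793, -0.2431, 0.2477]
orientation: [-0.001, 0.734, 0.68, -0.0]
force: [0.6, -0.7, -0.3]
opening: 0.0597
gripper_force: 0.0
```

>>> drive_tool --pt "0 0 0 0 0 -0.058 0.3" --pt "0 0 0 0 0 -0.058 0.3" --pt "0 0 0 0 0 -0.058 0.3" --pt "0 0 0 0 0 -0.058 0.3" --pt "0 0 0 0 0 -0.058 0.3"

```text
clock: 2.6
position: [0.4793, -0.2431, 0.2477]
orientation: [-0.001, 0.497, 0.868, 0.0]
force: [-0.8, 0.1, -0.1]
opening: 0.0593
gripper_force: 0.0
```

>>> drive_tool --pt "0 0 0 0 0 -0.058 0.3" --pt "0 0 0 0 0 -0.058 0.3" --pt "0 0 0 0 0 -0.058 0.3" --pt "0 0 0 0 0 -0.058 0.3" --pt "0 0 0 0 0 -0.058 0.3"

```text
clock: 3.02
position: [0.4793, -0.2431, 0.2477]
orientation: [-0.001, 0.214, 0.977, 0.0]
force: [0.4, 0.9, 0.5]
opening: 0.0601
gripper_force: 0.0
```

>>> drive_tool --pt "0 0 0 0 0 -0.058 0.3" --pt "0 0 0 0 0 -0.058 0.3" --pt "0 0 0 0 0 -0.058 0.3" --pt "0 0 0 0 0 -0.03 0.3" --pt "0 0 0 0 0 0 0.3"

```text
clock: 3.43
position: [0.4793, -0.2431, 0.2478]
orientation: [-0.0, 0.005, 1.0, 0.0]
force: [0.2, -0.4, 0.1]
opening: 0.0598
gripper_force: 0.0
```

```bash
cat > see.py <<'E'
import sys,pickle; from h import *; from bench import robot, imaging
s=robot.sense(); d=imaging.snapshot("wrist"); pickle.dump((d,s),open("w.pkl","wb"))
cv2.imwrite(sys.argv[1],d["color"][:,:,::-1])
M=quat(s["orientation"]).as_matrix(); print(s["clock"],s["position"].round(4),"heading",np.degrees(np.arctan2(M[1,0],M[0,0])).round(2),"tilt",M[:,2].round(4),s["opening"],s["joint_positions"].round(2))
E
python3 see.py pics/w1.png
```

```text
3.4333 [ 0.4793 -0.2431  0.2478] heading 179.42 tilt [-9.e-04  7.e-04 -1.e+00] 0.05979127339984282 [-0.59  0.12 -0.22  1.23  0.   -0.58]
```

View pics/w1.png

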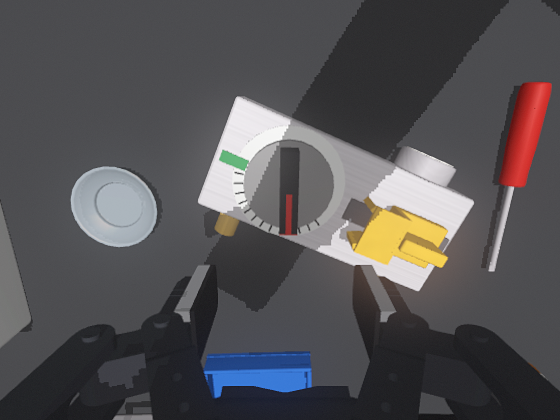

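The wrist view shows the bar from (289,148) to (288,235) with its red end down, the green mark at (234,160) and the dial centre near (289,181). I'll measure with masks.

Run:
```python
from h import *; import pickle
d,s=pickle.load(open("w.pkl","rb"))
G=mask(d,(45,80,40),(85,255,255),(180,90,480,300)); r=cv2.minAreaRect(max(cv2.findContours(G,0,2)[0],key=cv2.contourArea)); print("green",r); mk=plane(d,r[0],.046,s);print(mk)
B=mask(d,(0,0,0),(180,255,60),(270,140,312,240))|mask(d,(0,120,40),(8,255,255),(270,140,312,240))
B=cv2.morphologyEx(B,cv2.MORPH_CLOSE,np.ones((5,5)))
r=cv2.minAreaRect(max(cv2.findContours(B,0,2)[0],key=cv2.contourArea)); print("bar",r); bp=cv2.boxPoints(r);print([plane(d,p,.086,s)[:2].round(4) for p in bp],plane(d,r[0],.086,s))
for n,uv in(("disc",(290,181)),):print(n,plane(d,uv,.058,s))
P=[plane(d,c,.046,s) for c in((238,97),(473,200),(419,291),(199,202))]
for a,b in((0,1),(3,2)): e=P[a]-P[b];print(np.linalg.norm(e),np.degrees(np.arctan2(e[1],e[0])))
print([p.round(4) for p in P], (P[0]+P[1]+P[2]+P[3])/4)
c=cv2.resize(d["color"][90:300,190:480],None,fx=2.7,fy=2.7,interpolation=2);cv2.imwrite("pics/crop1.png",c[:,:,::-1])
```

```text
green ((233.1465606689453, 159.99139404296875), (27.57435417175293, 10.635822296142578), 23.198589324951172)
[ 0.45686228 -0.29155883  0.046     ]
bar ((292.6687927246094, 195.52566528320312), (27.669967651367188, 94.68193054199219), 12.458247184753418)
[array([ 0.5203, -0.2578]), array([ 0.4393, -0.2393]), array([ 0.4444, -0.2172]), array([ 0.5262, -0.234 ])] [ 0.48085136 -0.23674232  0.086     ]
disc [ 0.47472927 -0.23857174  0.058     ]
0.24229785652183633 -113.697646388005
0.24484935996213247 -114.09877237429822
[array([ 0.4009, -0.2841,  0.046 ]), array([ 0.4983, -0.0622,  0.046 ]), array([ 0.5975, -0.1035,  0.046 ]), array([ 0.4975, -0.327 ,  0.046 ])] [ 0.49857711 -0.19417622  0.046     ]
```

View pics/crop1.png

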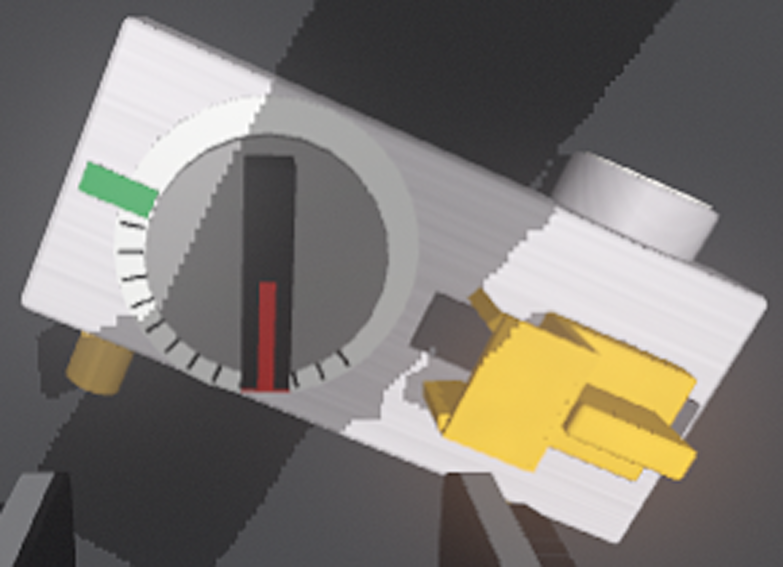

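Run:
```python
from h import *; import pickle
d,s=pickle.load(open("w.pkl","rb"))
f=lambda u,v,z: plane(d,(190+u/2.7-.3,90+v/2.7-.3),z,s)[:2]
a,b=f(270,157,.086),f(266,388,.086);e=b-a;print(a,b,np.linalg.norm(e),(a+b)/2,np.degrees(np.arctan2(e[1],e[0])))
print("disc",f(266.5,257,.058),np.linalg.norm(f(145,257,.058)-f(388,257,.058)))
m=f(119,189,.046);print("mark",m)
for c in((.4800,-.2395),(.4785,-.2395)): v=m-c;print(np.linalg.norm(v),np.degrees(np.arctan2(v[1],v[0])))
print("fin",f(570,425,.098),f(693,460,.098))
```

```text
[ 0.44058983 -0.23902668] [ 0.51535066 -0.24077467] 0.07478126883946185 [ 0.47797025 -0.23990067] -1.3393965584619205
disc [ 0.4783845  -0.24006642] 0.0830632088929964
mark [ 0.45659386 -0.29095653]
0.05652983055922301 -114.45946394451691
0.055925426451849454 -113.0604870442005
fin [ 0.52401301 -0.14518411] [ 0.53640539 -0.10533229]
```

>>> drive_tool --pt "0.001 0.005 0.05 0 0 0.006 0.5" --pt "0 0 0.05 0 0 0 0.5" --pt "0 0 0.05 0 0 0 0.5" --pt "0 0 0.04 0 0 0 0.5" --pt "0 0 0 0 0 0 0.5"

```text
clock: 3.9
position: [0.475, -0.2377, 0.1289]
orientation: [-0.005, 0.013, 1.0, 0.003]
force: [-1.1, 0.1, -1.5]
opening: 0.043
gripper_force: 0.0
```

>>> drive_tool --pt "0 0 0.03 0 0 0 0.5" --pt "0 0 0.03 0 0 0 0.5" --pt "0 0 0.02 0 0 0 0.5" --pt "0 0 0.01 0 0 0 0.5" --pt "0 0 0 0 0 0 0.5"

```text
clock: 4.32
position: [0.4787, -0.2401, 0.08]
orientation: [-0.001, 0.012, 1.0, 0.0]
force: [-0.2, -0.7, -0.1]
opening: 0.0428
gripper_force: 0.0
```

>>> drive_tool --pt "0 0 0 0 0 0 1" --pt "0 0 0 0 0 0 1" --pt "0 0 0 0 0 0 1" --pt "0 0 0 0 0 0 1" --pt "0 0 0 0 0 0 1" --squeeze 60

```text
clock: 4.73
position: [0.4802, -0.2398, 0.082]
orientation: [0.001, 0.012, 1.0, 0.001]
force: [-0.3, 4.1, 5.8]
opening: 0.0148
gripper_force: 59.9
```

>>> drive_tool --pt "0 0 -0.003 0 0 0.02 1" --pt "0 0 0 0 0 0.045 1" --pt "0 0 0 0 0 0.045 1" --pt "0 0 0 0 0 0.045 1" --pt "0 0 0 0 0 0.045 1"

```text
clock: 5.15
position: [0.48, -0.2399, 0.0821]
orientation: [0.001, 0.221, 0.975, 0.001]
force: [2.9, 2.0, -4.6]
opening: 0.0148
gripper_force: 60.3
```

>>> drive_tool --pt "0 0 0 0 0 0.045 1" --pt "0 0 0 0 0 0.045 1" --pt "0 0 0 0 0 0.045 1" --pt "0 0 0 0 0 0.045 1" --pt "0 0 0 0 0 0.045 1"

```text
clock: 5.57
position: [0.4799, -0.24, 0.0821]
orientation: [0.001, 0.443, 0.897, 0.001]
force: [2.2, 1.6, -5.1]
opening: 0.0145
gripper_force: 60.3
```

```bash
python3 see.py pics/w2.png; python3 -c "
from bench import robot;s=robot.sense();print(s['force'],s['ft_torque'])"
```

```text
5.5667 [ 0.4799 -0.24    0.0821] heading 127.44 tilt [ 2.e-03  6.e-04 -1.e+00] 0.014530796320262964 [-0.59  0.27 -0.42  0.88  0.    0.33]
[ 3.35812222  1.7443787  -5.3541409 ] [ 0.27598578 -0.62701704 -0.13757546]
```

>>> drive_tool --pt "0 0 0 0 0 0.045 1" --pt "0 0 0 0 0 0.045 1" --pt "0 0 0 0 0 0.045 1" --pt "0 0 0 0 0 0.045 1" --pt "0 0 0 0 0 0.045 1"

```text
clock: 6.03
position: [0.4798, -0.2401, 0.0821]
orientation: [0.0, 0.639, 0.769, 0.001]
force: [2.0, 2.1, -5.6]
opening: 0.0145
gripper_force: 60.3
```

>>> drive_tool --pt "0 0 0 0 0 0.045 1" --pt "0 0 0 0 0 0.045 1" --pt "0 0 0 0 0 0.045 1" --pt "0 0 0 0 0 0.045 1" --pt "0 0 0 0 0 0.045 1"

```text
clock: 6.45
position: [0.4796, -0.24, 0.0821]
orientation: [0.0, 0.801, 0.599, 0.001]
force: [2.8, 1.3, -4.7]
opening: 0.0148
gripper_force: 60.4
```

>>> drive_tool --pt "0 0 0 0 0 0.035 1" --pt "0 0 0 0 0 0.02 1" --pt "0 0 0 0 0 0 1" --pt "0 0 0 0 0 0 1" --pt "0 0 0 0 0 0 1"

```text
clock: 6.87
position: [0.4796, -0.24, 0.0821]
orientation: [-0.0, 0.833, 0.553, 0.001]
force: [4.0, 1.9, -5.0]
opening: 0.0147
gripper_force: 60.3
```

```bash
python3 see.py pics/w2.png; python3 -c "
import pickle;from bench import robot,imaging;d=imaging.snapshot('top');pickle.dump(d,open('top.pkl','wb'));import cv2;cv2.imwrite('pics/top2.png',cv2.resize(d['color'][180:300,280:430],None,fx=4,fy=4,interpolation=2)[:,:,::-1])"
```

```text
6.8667 [ 0.4796 -0.24    0.0821] heading 67.15 tilt [ 1.3e-03  8.0e-04 -1.0e+00] 0.014683453315787985 [-0.59  0.27 -0.42  0.88  0.    1.38]
```

View pics/w2.png

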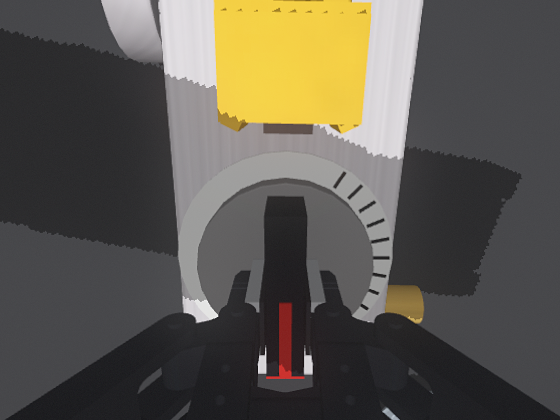

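The wrist view shows the bar nearly upright, with its black end at (286,197) and red end at (285,377). The block edges run (161,20)→(183,300) on the left and (424,0)→(393,240) on the right.

Run:
```python
from h import *; import pickle
d,s=pickle.load(open("w.pkl","rb"))
ang=lambda a,b,z:(lambda e:np.degrees(np.arctan2(e[1],e[0])))(plane(d,a,z,s)-plane(d,b,z,s))
g=cv2.cvtColor(d["color"],cv2.COLOR_RGB2GRAY).astype(int)
def edge(v,x0,x1,sg): r=sg*np.diff(g[v,x0:x1]); return x0+np.argmax(r)+.5, r.max()
for x0,x1,sg in((140,210,1),(370,440,-1)):
    pts=[]
    for v in list(range(95,150,5))+list(range(165,245,5)):
        x,m=edge(v,x0,x1,sg)
        if m>30: pts.append(plane(d,(x,v),.046,s)[:2])
    pts=np.array(pts); c=np.median(pts,0); l=cv2.fitLine(pts.astype(np.float32),cv2.DIST_HUBER,0,.001,.001).ravel(); print(len(pts),np.degrees(np.arctan2(l[1],l[0])),l[2:])
print("bar",ang((286.5,197),(285,377),.086))
for uv in((268,197),(305,197),(265,377),(303,377)):print(plane(d,uv,.086,s))
```

```text
27 66.12419 [ 0.45032468 -0.17423572]
27 66.18006 [ 0.547029   -0.22004522]
bar 66.76324574667505
[ 0.49077408 -0.19783468  0.086     ]
[ 0.50308751 -0.20302848  0.086     ]
[ 0.4574792 -0.2706292  0.086    ]
[ 0.47245652 -0.27695272  0.086     ]
```

View pics/top2.png

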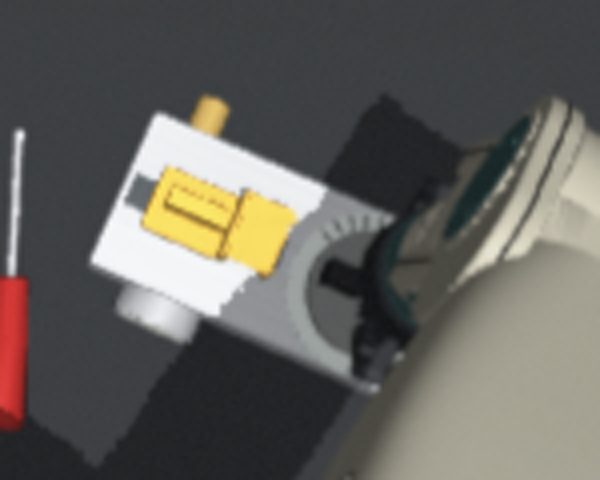

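Block axis is at 66.15° and the bar at about 67°, within 1°. I'll make a small nudge, release and rise.

>>> drive_tool --pt "0 0 0 0 0 0.008 1" --pt "0 0 0 0 0 0 1" --pt "0 0 0 0 0 0 1" --pt "0 0 0 0 0 0 1" --pt "0 0 0 0 0 0 1"

```text
clock: 7.38
position: [0.4795, -0.24, 0.0821]
orientation: [-0.0, 0.838, 0.546, 0.001]
force: [5.4, 3.0, -5.6]
opening: 0.0147
gripper_force: 60.3
```

>>> drive_tool --pt "0 0 0 0 0 0 0.5" --pt "0 0 0 0 0 0 0.5" --pt "0 0 0 0 0 0 0.5" --pt "0 0 -0.04 0 0 0 0.5" --pt "0 0 -0.05 0 0 0 0.5"

```text
clock: 7.8
position: [0.4765, -0.2394, 0.1345]
orientation: [-0.003, 0.838, 0.545, -0.002]
force: [1.8, -1.4, 0.5]
opening: 0.043
gripper_force: 0.0
```

>>> drive_tool --pt "0 0 -0.05 0 0 0 0.5" --pt "0 0 -0.05 0 0 0 0.5" --pt "0 0 -0.05 0 0 0 0.5" --pt "0 0 0 0 0 0 0.5" --pt "0 0 0 0 0 0 0.5"

```text
clock: 8.22
position: [0.4805, -0.2418, 0.2292]
orientation: [0.003, 0.838, 0.545, 0.001]
force: [0.5, 0.5, -0.2]
opening: 0.0428
gripper_force: 0.0
```

```bash
python3 see.py pics/w3.png
```

```text
8.2167 [ 0.4805 -0.2418  0.2292] heading 66.08 tilt [ 0.0046 -0.0042 -1.    ] 0.04280566752655976 [-0.59  0.13 -0.25  1.19 -0.    1.4 ]
```

View pics/w3.png

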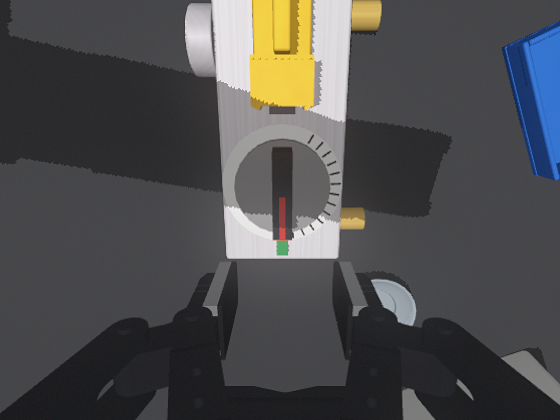

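The wrist view shows the red pointer at (282,240) directly on the green mark at (282,247). The lock fin is straight ahead, so I'll go there.

>>> drive_tool --pt "0.06 0 0 0 0 0 0.5" --pt "0.06 0 0 0 0 0 0.5" --pt "0.06 0 0 0 0 0 0.5" --pt "0.032 0 0 0 0 0 0.5" --pt "0 0 0 0 0 0 0.5"

```text
clock: 8.68
position: [0.5303, -0.1207, 0.224]
orientation: [-0.002, 0.837, 0.547, -0.001]
force: [0.0, -0.8, -0.1]
opening: 0.0427
gripper_force: 0.0
```

>>> drive_tool --pt "0 0 0.05 0 0 0 0.5" --pt "0 0 0.05 0 0 0 0.5" --pt "0 0 0.02 0 0 0 0.5" --pt "0 0 0 0 0 0 0.5" --pt "0 0 0 0 0 0 0.5"

```text
clock: 9.1
position: [0.5288, -0.1242, 0.1523]
orientation: [-0.002, 0.838, 0.545, -0.002]
force: [-0.2, 0.2, 0.5]
opening: 0.0427
gripper_force: 0.0
```

```bash
python3 see.py pics/w4.png
```

```text
9.1 [ 0.5288 -0.1242  0.1523] heading 66.05 tilt [-0.0044  0.001  -1.    ] 0.04268306102751053 [-0.35  0.21 -0.33  1.04 -0.    1.64]
```

View pics/w4.png

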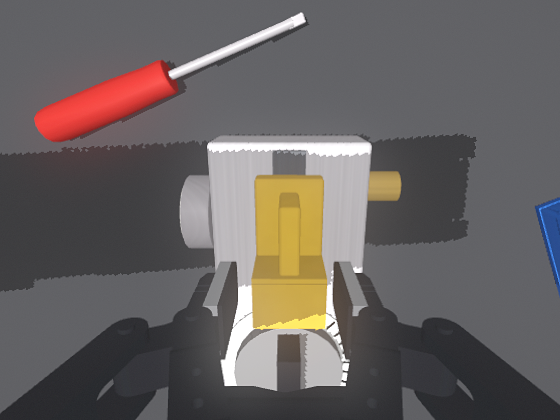

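The wrist view shows the fin centred between the fingers, running (290,195)–(289,272). I'll check the lateral offset in numbers.

Run:
```python
from h import *; import pickle
d,s=pickle.load(open("w.pkl","rb"))
a,b=plane(d,(290,195),.098,s),plane(d,(289,272),.098,s); c=(a+b)/2; print(a,b,np.linalg.norm(a-b))
print("tool-frame offset",quat(s["orientation"]).inv().apply(c-s["position"]))
```

```text
[ 0.54239872 -0.09978012  0.098     ] [ 0.5235269  -0.14134954  0.098     ] 0.045652622786516925
tool-frame offset [0.00500643 0.00255794 0.05425865]
```

>>> drive_tool --pt "0.004 0.003 0.03 0 0 0 0.5" --pt "0 0 0.03 0 0 0 0.5" --pt "0 0 0.03 0 0 0 0.5" --pt "0 0 0.017 0 0 0 0.5" --pt "0 0 0 0 0 0 0.5"

```text
clock: 9.57
position: [0.5322, -0.1226, 0.0887]
orientation: [-0.001, 0.838, 0.545, -0.001]
force: [0.1, -0.6, -0.7]
opening: 0.0427
gripper_force: 0.0
```

>>> drive_tool --pt "0 0 0 0 0 0 1" --pt "0 0 0 0 0 0 1" --pt "0 0 0 0 0 0 1" --pt "0 0 0 0 0 0 1" --pt "0 0 0 0 0 0 1" --squeeze 40

```text
clock: 9.98
position: [0.5323, -0.1221, 0.0913]
orientation: [-0.001, 0.838, 0.545, -0.0]
force: [-4.4, 1.6, 4.6]
opening: 0.0115
gripper_force: 40.7
```

>>> drive_tool --pt "-0.008 0 0 0 0 0 1" --pt "-0.01 0 0 0 0 0 1" --pt "-0.01 0 0 0 0 0 1" --pt "-0.01 0 0 0 0 0 1" --pt "-0.01 0 0 0 0 0 1"

```text
clock: 10.4
position: [0.5211, -0.1473, 0.0914]
orientation: [-0.002, 0.838, 0.546, 0.001]
force: [-3.7, 5.6, 5.0]
opening: 0.0111
gripper_force: 40.7
```

>>> drive_tool --pt "-0.01 0 0 0 0 0 1" --pt "-0.01 0 0 0 0 0 1" --pt "-0.01 0 0 0 0 0 1" --pt "-0.008 0 0 0 0 0 1" --pt "0 0 0 0 0 0 1"

```text
clock: 10.82
position: [0.5115, -0.1688, 0.0913]
orientation: [-0.001, 0.838, 0.545, 0.001]
force: [-3.8, 5.0, 6.6]
opening: 0.0117
gripper_force: 40.8
```

>>> drive_tool --pt "-0.003 0 0 0 0 0 1" --pt "0 0 0 0 0 0 1" --pt "0 0 0 0 0 0 1" --pt "0 0 0 0 0 0 1" --pt "0 0 0 0 0 0 1"

```text
clock: 11.23
position: [0.5115, -0.1689, 0.0914]
orientation: [-0.002, 0.838, 0.546, 0.002]
force: [-2.5, 8.7, 5.3]
opening: 0.0111
gripper_force: 40.8
```

Travel is 51 mm and it is now against a stop. I'll release, rise and check.

>>> drive_tool --pt "0 0 0 0 0 0 0.5" --pt "0 0 0 0 0 0 0.5" --pt "0 0 0 0 0 0 0.5" --pt "0 0 -0.04 0 0 0 0.5" --pt "0 0 -0.05 0 0 0 0.5"

```text
clock: 11.65
position: [0.5095, -0.1708, 0.1422]
orientation: [-0.002, 0.838, 0.545, -0.002]
force: [0.0, -0.3, 0.6]
opening: 0.0424
gripper_force: 0.0
```

>>> drive_tool --pt "0 0 -0.05 0 0 0 0.5" --pt "0 0 -0.05 0 0 0 0.5" --pt "0.05 0 -0.05 0 0 0 0.5" --pt "0 0 0 0 0 0 0.5" --pt "0 0 0 0 0 0 0.5"

```text
clock: 12.07
position: [0.5258, -0.1448, 0.2363]
orientation: [0.003, 0.838, 0.546, 0.002]
force: [0.7, -1.5, -0.9]
opening: 0.0428
gripper_force: 0.0
```

>>> drive_tool --pt "-0.06 0 0 0 0 0 0.5" --pt "-0.06 0 0 0 0 0 0.5" --pt "-0.04 0 0 0 0 0 0.5" --pt "0 0 0 0 0 0 0.5" --pt "0 0 0 0 0 0 0.5"

```text
clock: 12.48
position: [0.4832, -0.2331, 0.2318]
orientation: [-0.001, 0.839, 0.544, -0.001]
force: [-0.3, 0.6, 0.1]
opening: 0.0425
gripper_force: 0.0
```

```bash
python3 see.py pics/w5.png
```

```text
12.4833 [ 0.4832 -0.2331  0.2318] heading 65.91 tilt [-0.0023  0.0015 -1.    ] 0.042545256420810175 [-0.57  0.13 -0.24  1.2   0.    1.42]
```

View pics/w5.png

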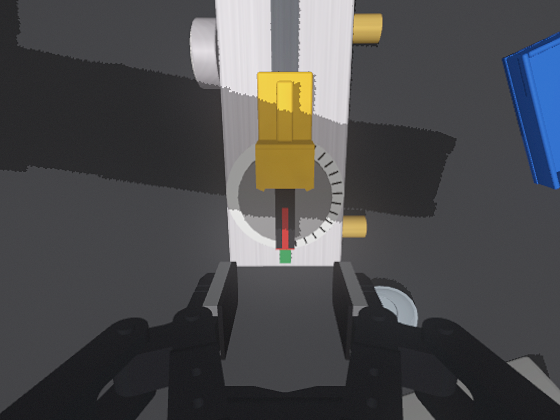

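The wrist view shows the hood over the bar's black end, with its front at (285,189), and the pointer on the green mark at (285,250). I'll check the fin's distance and hand in if it's right.

Run:
```python
from h import *; import pickle; from bench import robot
d,s=pickle.load(open("w.pkl","rb"))
a,b=plane(d,(285,82),.098,s),plane(d,(285,141),.098,s)
u=np.array([.404,.915]); k=((a+b)/2)[:2]-[.4787,-.240]; D=k@u; print("fin dist (75 expected)",D,np.linalg.norm(a-b))
jaw=plane(d,(258,190),.097,s)[:2]-[.4787,-.240]; print("jaw",jaw@u)
if abs(D-.075)<.0045: print(robot.close_job())
```

```text
fin dist (75 expected) 0.07495525278058668 0.040342768230858375
jaw 0.017648420452256227
the job is handed in; nothing more can be done
None
```

The knob's red pointer is on the green mark, the yellow lock is fully home over the bar, the gripper is clear, and the job is handed in at about 12.5 s; the verdict was not shown.

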